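# Serve the pink macaron with the tongs

### The arm

A 6-joint arm with a two-finger parallel gripper is mounted at the origin on a cart in front of the work surface, level with it; the furniture and walls round the work are solid. World frame = base frame: x ahead of the robot, y to its left, z up, the work surface at z = 0. Lengths are in m, angles in degrees, forces in N, time in s.
With the tool pointing down it reaches from about 0.35 to 0.875 m from the base axis. Payload 4.2 kg.
Tool frame: the origin (TCP) lies on the front face of the gripper's body, between the roots of the fingers; the fingertips stand finger_overhang ahead of it and the grasp point (between the pads) lies 51 mm ahead of it (finger_overhang is the distance from the TCP to the fingertips, in m); z points along the fingers, y is the line along which they close (so a half turn about z gives the same grasp; the last joint's range is limited). The gripper opens to 87 mm and grips with 3 to 60 N. Pads are 19 mm wide; open, the fingers measure 117 mm over their backs; the gripper's body (75 mm by 190 mm) begins 51 mm behind the grasp point.
Start: joints at [-61.329, 22.042, 0.453, 0, -68.411, -14.817], TCP at [0.15, -0.607, 0.292] pointing down, gripper open.
Joint ranges: [-179.83, 179.83], [-69.29, 118.12], [-61.27, 80.66], [-181.25, 117.63], [-171.15, -9.14], [-177.46, 177.46]. Speed limits (degrees/s): [159.86, 159.86, 180, 180, 180, 180].

### API

Orientations are given as a 3x3 rotation matrix whose columns are the frame's x, y, z axes.
In Python, from station import sense, capture, camera_model, finish_job, finger_overhang gives the robot as it stands. The module is installed in compiled form; this text tells all that it offers.
- The arm moves only by the tool jog_arm, never from a script. Its argument "rows" is a list that holds one entry, the list of rows, each a list of 4 numbers: the shift along the tool's x, y, z in m, then the turn about the tool's z in rad. A call has 1 to 20 rows; each row shifts and turns the commanded pose from where the row before left it, along the tool's axes as they then stand; what a row does not reach is not made up. A row lasts 1/8 s, in which the tool goes at most 62.5 mm and 10.7 degrees, less where a joint would pass 70% of its speed; a pose out of reach is approached as far as the arm can. A call is refused whole if a number of a shift passes 0.0625 or a number of a turn 0.188, either way. A call with a gripper value outside its range is refused whole. "claw" is the opening, from 0 (shut) to 1 (fully open), set as the call begins (left out, the last holds). The fingers move at their own pace and stop on an object; the grip force is fixed at half the most. Time passes only in rows, so rows that do not move let the fingers close. It gives the time, the measured TCP pose, the force, the opening and the grip force at its end, in the units of the state.
- sense(): the state, without advancing time (a new reading comes with each control period).
- capture(name): name is "side" or "top"; returns the picture (400x640x3 uint8, red, green, blue); there is no depth.
- camera_model(name): a dict with "fovy" (degrees; the focal length in pixels is half the picture's height over the tangent of half this angle, whatever the lens; pixels are square), "cx", "cy" (the principal point, pixels), "k1" (the pictures are not rectified: a ray, as slopes to the right and down, at radius r is drawn at 1 + k1 r^2 times it, then the intrinsics apply), "eye" and "rotation" of the camera in the world. Camera axes: x right, y down, z forward; pixel columns grow to the right and rows downward; lengths in m; the calibration is good to about 2 mm. A picture is of the moment at which its call begins. camera_model takes no time and is no camera call.
- finish_job(): hands the job in; it is judged then, once.
The state is a dict: "time_s": time; "joints": joint angles; "joint_velocities": joint speeds; "effort": joint torques, N m; "tcp_pos": TCP position; "ee_rot": TCP orientation; "wrist_force": force on the tool from outside, world axes, zero at the start; "moment": the same for the moment, N m; "gripper_width": opening from 0.0 (shut) to 1.0 (fully open); "gripper_force": force on a finger pad.
Only numpy, scipy, OpenCV 4.12 (cv2) and the standard library are available. Lean on these libraries where they do the work, as an engineer would, in place of code of your own. Each camera call takes 0.05 s, during which the arm holds its last target. There are 200 camera calls.

### The job

Take the serving tongs by their handles out of the blue caddy, pick up the pink macaron with them, and finish holding it in the tongs, tongs upright, above the middle of the white dessert plate, about a hand's width (10 cm) over the counter, ready to be served: do not set it down or let go. Touch the macaron only with the tongs, never with the gripper's fingers, and leave the other two macarons, the espresso cup and the tumbler where they are.

Things in the scene. Friction and masses are not known exactly. Their poses are not given: they have to be found in the camera images.
- tongs_grip (a point): Sprung serving tongs, 70 g, standing upright and open in the caddy, hinge on top, tips down. This point: midway between the two ribbed black grip sleeves, where to grip, 105 mm above the tips. z up; the legs close along its y. Sleeves: 16 mm wide in x, from 23 mm above to 27 mm below this point, 45 mm over their outer faces here when open.
- tongs_hinge (a point): The tongs' hinge pin, 45 mm above tongs_grip, along x; round steel hub, 6.5 mm radius, 21 mm long. The spring pushes back on each sleeve with about 3 N open, 6 N closed on a macaron; only grip beyond that squeezes the macaron (0.3 of it). Squeezed lightly, to 41-43 mm over the sleeves, the tongs can be carried with tips open.
- tongs_tips (a point): Midway between the lower ends of the tongs' two black tip pads while open, 150 mm below the hinge. Pads 18 mm wide in x, 22 mm high, 4 mm thick; the gap between them is 62 mm when open (72 mm outside) and shrinks by about 3.3 mm for each mm taken off the width over the sleeves. The tips sink about 3 mm as they close on a macaron.
- tongs_leg (a joint): Closing angle between the tongs' two legs: 0 rad fully open, growing as they are squeezed, about 0.19 when shut on a macaron, 0.30 at the stop (tip gap about 17 mm).
- caddy: Blue glazed tongs caddy fixed to the counter: an open-topped rectangular pocket 36 x 90 mm outside, 58 mm high, on a 50 x 104 mm foot; walls and floor 6 mm. Origin at the centre of its underside, long side along its y. The tongs stand in it on its floor with the same centre and heading.
- plate: Small round white dessert plate, 120 mm across, 14 mm high, fixed to the counter, empty. Origin at the centre of its underside.
- espresso_a: Bystander: cream espresso cup with a green band, 63 x 88 x 51 mm, loose. Origin at the centre of its underside.
- teal_glass_0: Bystander: small teal glass tumbler, 68 mm across, 84 mm high, loose. Origin at the centre of its underside.
- macaron_pink_center (a point): The macaron to serve: raspberry pink shells with a pale cream filling, a flat round of 34 mm diameter and 22 mm height, 20 g, loose, lying flat on a round brown wooden coaster (95 mm across, 8 mm thick, fixed to the counter; it need not lie at its middle). This point is its centre, 11 mm above its underside; z is up.
- macaron_green_center (a point): Bystander macaron: pistachio green with a pale cream filling, a flat round of 34 mm diameter and 22 mm height, 20 g, loose, lying flat on a round brown wooden coaster (95 mm across, 8 mm thick, fixed to the counter; it need not lie at its middle). This point is its centre, 11 mm above its underside; z is up.
- macaron_brown_center (a point): Bystander macaron: chocolate brown with a pale cream filling, a flat round of 34 mm diameter and 22 mm height, 20 g, loose, lying flat on a round brown wooden coaster (95 mm across, 8 mm thick, fixed to the counter; it need not lie at its middle). This point is its centre, 11 mm above its underside; z is up.
- shelf_post (a point): Fixed upright wooden post of the wall shelves, 76 mm wide, reaching from the counter up past the arm, in the middle of the work; this point is on its front face, at the counter. Carry things past it well in front (nearer the robot). The shelf boards on either side begin 43 mm behind this face, 318 mm above the counter.
Mind the look-alikes: they are no part of the job. Of the things that look like the part that bears tongs_grip, the smaller one is meant.

How it is judged (in metres and radians):
On the way, in this order (a step that is already met when the one before it is completed fails the run):
1. the tongs are held by the gripper and carried clear of the caddy (contact force between the fingers and tongs above 1 N and horizontal distance between tongs_grip and caddy above 0.07 m), for 0.1 s.
2. the pink macaron is lifted off its coaster in the tongs (contact force between tongs and macaron_pink above 0.2 N and contact force between the fingers and tongs above 1 N and height (world z) of macaron_pink_center above 0.045 m), for 0.2 s.
At the end, for the whole second after the job is handed in: Pink macaron still and squeezed (over 0.2 N) in the tongs, the fingers on the tongs (over 1 N), its centre 60-200 mm up, within 40 mm of above the plate's centre; tongs within 20 deg of upright; plate and macaron untouched otherwise; other macarons within 20 mm, cup and tumbler 30 mm of their start (contact force between tongs and macaron_pink above 0.2 N and contact force between the fingers and tongs above 1 N and height (world z) of macaron_pink_center between 0.06 and 0.2 m and horizontal distance between macaron_pink_center and plate below 0.04 m and angle between tongs_grip's own z axis and vertical below 0.35 rad and linear speed of macaron_pink below 0.03 m/s and contact force between each of macaron_pink, tongs and plate below 0.05 N and contact force between the fingers and macaron_pink below 0.05 N and not (distance of macaron_green_center from where it was at the start of the episode above 0.02 m) and not (distance of macaron_brown_center from where it was at the start of the episode above 0.02 m) and not (distance of espresso_a from where it was at the start of the episode above 0.03 m) and not (distance of teal_glass_0 from where it was at the start of the episode above 0.03 m)); the arm keeps its last pose, push and grip.
It fails at once if the gripper's fingers touch the pink macaron (contact force between the fingers and macaron_pink above 0.3 N).
It fails at once if another macaron is moved more than 20 mm (distance of any of macaron_green_center, macaron_brown_center from where it was at the start of the episode above 0.02 m).
It fails at once if the cup or the tumbler is moved more than 30 mm (distance of any of espresso_a, teal_glass_0 from where it was at the start of the episode above 0.03 m).
It also fails if it takes over 61 s, if anything falls off the work surface, if the arm or the gripper's body presses on something with over 40 N, if the wrist force passes 120 N, or if a joint passes its speed limit or range.

## Working session

There is one attempt and no reset: what is moved stays moved. The work goes in short steps, Python scripts to look and compute and a tool call to move; the robot and the scene stay as the last step left them, time stands still between calls to the robot, and variables do not carry over. Pictures are saved under pics/ and viewed, at most 12 in all, crops included, and the job is handed in when it is done.

Besides the shell and the picture viewer there is one more tool, called after "Request:" by a JSON object that holds its "op" and its "data", one argument or row to a line. jog_arm: Moves the arm, as the interface text tells. Its arguments: {"type":"object","properties":{"rows":{"type":"array"},"claw":{"type":"number"}},"required":["rows"]}

```bash
mkdir -p pics; cat > h.py <<'E'
import numpy as np, cv2
from station import *
def cam(n):
    m=camera_model(n); f=200/np.tan(np.radians(m['fovy'])/2); return m,f,np.array(m['eye']),np.array(m['rotation'])
def pix2z(n,u,v,z):
    m,f,e,R=cam(n); d=np.array([(u-m['cx'])/f,(v-m['cy'])/f]); s=d.copy()
    for _ in range(30): s=d/(1+m['k1']*(s@s))
    r=R@np.array([s[0],s[1],1]); return e+r*(z-e[2])/r[2]
def proj(n,p):
    m,f,e,R=cam(n); c=R.T@(np.array(p)-e); s=c[:2]/c[2]; s=s*(1+m['k1']*(s@s)); return s*f+[m['cx'],m['cy']]
def snap(n,name):
    im=capture(n); cv2.imwrite(f'pics/{name}.png',im[:,:,::-1]); return im
E
python3 - <<'E'
from h import *
for n in('top','side'):
    snap(n,n+'0'); m=camera_model(n); print({k:np.round(v,3).tolist() for k,v in m.items()})
s=sense(); print(s, finger_overhang)
E
```

```text
{'fovy': 51.089, 'cx': 319.33, 'cy': 204.78, 'k1': -0.079, 'eye': [0.194, 0.045, 1.758], 'rotation': [[0.072, -0.977, 0.201], [-0.997, -0.07, 0.017], [-0.003, -0.202, -0.979]]}
{'fovy': 51.17, 'cx': 310.981, 'cy': 200.135, 'k1': -0.009, 'eye': [0.429, -1.372, 0.959], 'rotation': [[0.998, -0.04, 0.043], [-0.058, -0.515, 0.855], [-0.012, -0.856, -0.516]]}
{'time_s': 0.1, 'joints': array([-6.13293848e+01,  2.20874725e+01,  3.88855387e-01, -2.28955356e-02,
       -6.84103373e+01, -1.48180067e+01]), 'joint_velocities': array([ 0.02788003, -0.11568219,  0.12746553,  0.1385834 ,  0.00214396,
       -0.00648698]), 'effort': array([ 1.10074811e-04, -3.91688991e+01,  1.87934929e+01,  4.23189014e+00,
        1.34379117e-02, -7.20734874e-05]), 'tcp_pos': array([ 0.14958247, -0.60644133,  0.29127187]), 'ee_rot': array([[-9.70950092e-01, -2.39281371e-01, -5.86319497e-04],
       [-2.39282055e-01,  9.70948345e-01,  1.84670392e-03],
       [ 1.27404101e-04,  1.93335307e-03, -9.99998123e-01]]), 'wrist_force': array([-0.28520493, -0.14867662, -0.75034037]), 'moment': array([-0.01511459,  0.00053137, -0.02440654]), 'gripper_force': 0.0, 'gripper_width': 1.0003123648403982} 0.0697
```

View pics/top0.png

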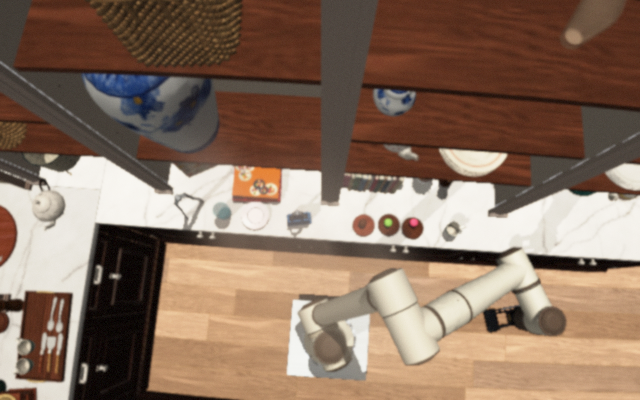

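View pics/side0.png

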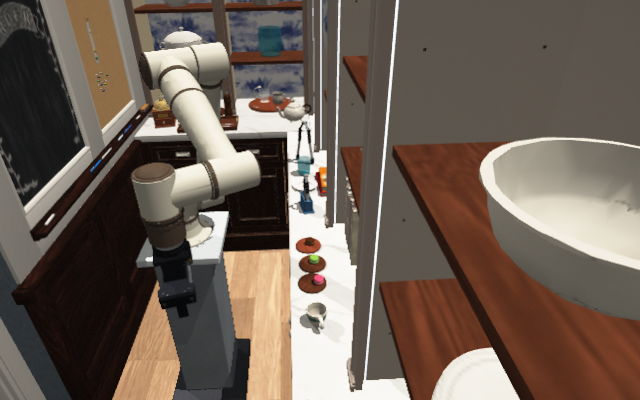

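Top view: the blue caddy with the small tongs is at (299,220), and the larger look-alike tongs stand at (187,207); in the side view these are at (306,195) and (305,140). Only the small one stands in the blue caddy, so I choose (299,220). The pink macaron is at (413,222), green at (389,223), brown at (364,224), the plate at (256,215), the tumbler at (222,212) and the cup at (452,229). Next, a close crop to check.

```bash
python3 - <<'E'
from h import *
t=cv2.imread('pics/top0.png'); s=cv2.imread('pics/side0.png')
a=cv2.resize(t[195:245,230:430],None,fx=4,fy=4,interpolation=cv2.INTER_CUBIC)
b=cv2.resize(s[165:235,270:340],None,fx=5,fy=5,interpolation=cv2.INTER_CUBIC)
c=cv2.resize(t[203:238,280:320],None,fx=10,fy=10,interpolation=cv2.INTER_CUBIC)
o=np.zeros((570,800,3),np.uint8); o[:200]=a; o[205:555,:350]=b; o[205:555,390:790]=c
cv2.imwrite('pics/crop1.png',o)
for n,u,v,z in [('top',256,215,.012),('top',413,222,.03),('top',389,223,.03),('top',364,224,.03),('top',299,220,.1),('top',187,207,.1),('top',222,212,.08),('top',452,229,.05),('top',330,203,0)]: print(u,pix2z(n,u,v,z).round(3))
h=cv2.cvtColor(s,cv2.COLOR_BGR2HSV)
for n,im in(('top',t),('side',s)):
  h=cv2.cvtColor(im,cv2.COLOR_BGR2HSV)
  for nm,lo,hi in(('pink',(160,130,120),(178,255,255)),('green',(35,120,80),(60,255,255)),('blue',(100,60,30),(125,255,255))):
    k=cv2.inRange(h,lo,hi); k[:160]=0;k[245 if n=='top' else 310:]=0
    if nm=='blue': k[:,:280]=0;k[:,330:]=0
    N,_,st,ce=cv2.connectedComponentsWithStats(k)
    for i in range(1,N):
      if st[i,4]>15: print(n,nm,st[i],ce[i].round(1),pix2z(n,*ce[i],.03).round(4))
E
```

```text
256 [0.488 0.341 0.012]
413 [ 0.502 -0.322  0.03 ]
389 [ 0.491 -0.221  0.03 ]
364 [ 0.479 -0.117  0.03 ]
299 [0.465 0.151 0.1  ]
187 [0.486 0.611 0.1  ]
222 [0.479 0.47  0.08 ]
452 [ 0.481 -0.481  0.05 ]
330 [0.565 0.031 0.   ]
top pink [409 219   9   8  55] [413.4 222.3] [ 0.5013 -0.3237  0.03  ]
top green [384 219   8   8  48] [387.8 222.1] [ 0.4946 -0.2162  0.03  ]
side pink [314 274  10  10  62] [318.5 278.2] [ 0.5023 -0.3313  0.03  ]
side green [310 255   9   6  46] [313.7 257.6] [ 0.4935 -0.2235  0.03  ]
side blue [299 191  15  23 183] [305.7 204.2] [0.4822 0.1351 0.03  ]
```

View pics/crop1.png

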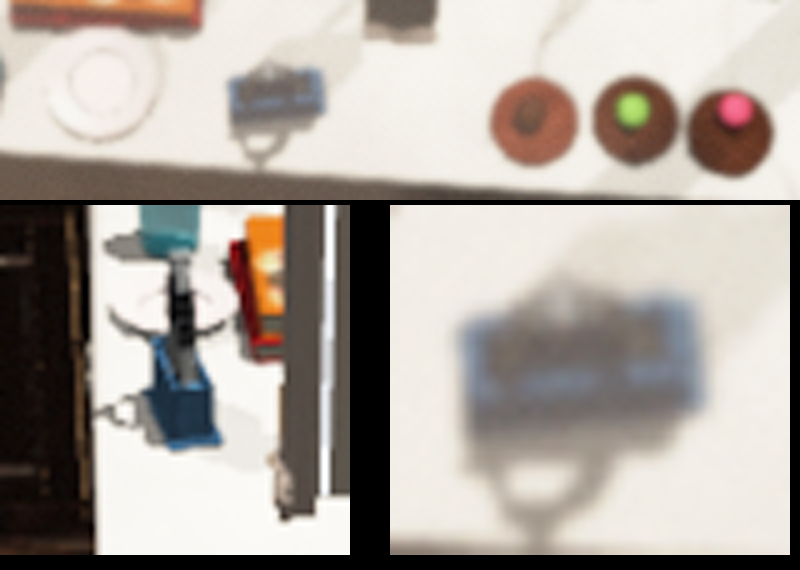

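The crop confirms it: sprung tongs with black sleeves and a round hinge, standing upright in the blue caddy. Now I fit the caddy pose on its blue hull in both views.

```bash
cat > fit.py <<'E'
from h import *
from scipy.optimize import minimize
import itertools
S=8
def mask(n):
    im=cv2.imread(f'pics/{n}0.png'); u0,v0=(275,200) if n=='top' else (285,165)
    c=cv2.resize(im[v0:v0+45 if n=='top' else v0+60,u0:u0+50],None,fx=S,fy=S,interpolation=cv2.INTER_CUBIC).astype(int)
    k=((c[...,0]-c[...,2])>25)&((c[...,0]-c[...,1])>12)
    if n=='side': k[:14*S]=0; k[:,:12*S]=0; k[:,36*S:]=0
    N,l,st,_=cv2.connectedComponentsWithStats(k.astype(np.uint8)); 
    k=np.isin(l,[i for i in range(1,N) if st[i,4]>60])
    p=np.argwhere(k)[:,::-1].astype(np.int32); h=np.zeros(k.shape,np.uint8); cv2.fillConvexPoly(h,cv2.convexHull(p),1); return h,(u0,v0)
M={n:mask(n) for n in('top','side')}
def model(n,q,o,sh):
    x,y,t=q; R=np.array([[np.cos(t),-np.sin(t)],[np.sin(t),np.cos(t)]])
    P=[]
    for a,b in itertools.product((-1,1),(-1,1)):
        for w,l,z in((18,45,58),(25,52,0),(25,52,6)): P.append(proj(n,[*(R@[a*w/1e3,b*l/1e3]+[x,y]),z/1e3]))
    P=((np.array(P)-o+.5)*S-.5).round().astype(np.int32)
    h=np.zeros(sh,np.uint8); cv2.fillConvexPoly(h,cv2.convexHull(P),1); return h
def cost(q,ns):
    c=0
    for n in ns:
        h,o=M[n]; m=model(n,[q[0]/100,q[1]/100,q[2]/10],o,h.shape); c+=1-(m&h).sum()/(m|h).sum()
    return c
for ns in(['top'],['side'],['top','side']):
    best=min((minimize(cost,[47.,14.5,t],args=(ns,),method='Nelder-Mead',options=dict(initial_simplex=np.array([[47,14.5,t],[49,14.5,t],[47,16,t],[47,14.5,t+2]]))) for t in(-3,0,3)),key=lambda r:r.fun)
    print(ns,best.x*[10,10,5.73],best.fun)
q=best.x/[100,100,10]
t=cv2.imread('pics/top0.png');s=cv2.imread('pics/side0.png')
o=np.zeros((500,800,3),np.uint8)
for n,x0 in(('top',0),('side',400)):
    h,oo=M[n]; im=cv2.resize(cv2.imread(f'pics/{n}0.png')[oo[1]:oo[1]+h.shape[0]//S,oo[0]:oo[0]+50],None,fx=S,fy=S,interpolation=cv2.INTER_CUBIC)
    for k,c in((h,(0,255,0)),(model(n,q,oo,h.shape),(0,0,255))): cv2.drawContours(im,cv2.findContours(k,0,1)[0],-1,c,1)
    T=np.array([-np.sin(q[2]),np.cos(q[2])])
    for d,z in((0,.156),(.0225,.111),(-.0225,.111),(.02,.134),(-.02,.134),(.036,.006),(-.036,.006)):
        p=((proj(n,[*(q[:2]+d*T),z])-oo+.5)*S).astype(int); cv2.circle(im,(int(p[0]),int(p[1])),4,(0,255,255),1)
    o[:h.shape[0],x0:x0+400]=im
cv2.imwrite('pics/fit.png',o)
E
python3 fit.py
```

```text
Traceback (most recent call last):
  File "fit.py", line 27, in <module>
    best=min((minimize(cost,[47.,14.5,t],args=(ns,),method='Nelder-Mead',options=dict(initial_simplex=np.array([[47,14.5,t],[49,14.5,t],[47,16,t],[47,14.5,t+2]]))) for t in(-3,0,3)),key=lambda r:r.fun)
  File "fit.py", line 27, in <genexpr>
    best=min((minimize(cost,[47.,14.5,t],args=(ns,),method='Nelder-Mead',options=dict(initial_simplex=np.array([[47,14.5,t],[49,14.5,t],[47,16,t],[47,14.5,t+2]]))) for t in(-3,0,3)),key=lambda r:r.fun)
              ~~~~~~~~^^^^^^^^^^^^^^^^^^^^^^^^^^^^^^^^^^^^^^^^^^^^^^^^^^^^^^^^^^^^^^^^^^^^^^^^^^^^^^^^^^^^^^^^^^^^^^^^^^^^^^^^^^^^^^^^^^^^^^^^^^^^^^^^^^^^^^^^^^^^^
  File "fit.py", line 24, in cost
    h,o=M[n]; m=model(n,[q[0]/100,q[1]/100,q[2]/10],o,h.shape); c+=1-(m&h).sum()/(m|h).sum()
                ~~~~~^^^^^^^^^^^^^^^^^^^^^^^^^^^^^^^^^^^^^^^^^
  File "fit.py", line 18, in model
    for w,l,z in((18,45,58),(25,52,0),(25,52,6)): P.append(proj(n,[*(R@[a*w/1e3,b*l/1e3]+[x,y]),z/1e3]))
                                                           ~~~~^^^^^^^^^^^^^^^^^^^^^^^^^^^^^^^^^^^^^^^^
  File "h.py", line 10, in proj
    m,f,e,R=cam(n); c=R.T@(np.array(p)-e); s=c[:2]/c[2]; s=s*(1+m['k1']*(s@s)); return s*f+[m['cx'],m['cy']]
            ~~~^^^
  File "h.py", line 4, in cam
    m=camera_model(n); f=200/np.tan(np.radians(m['fovy'])/2); return m,f,np.array(m['eye']),np.array(m['rotation'])
ValueError: time passes only in moves, steps and waits
```

Too many camera_model calls; I'll cache it.

```bash
sed -i 's/^def cam/from functools import cache\n@cache\ndef cam/' h.py; python3 fit.py; python3 -c "from station import sense;print(sense()['time_s'])"
```

```text
['top'] [551.90546418 106.84171198 -76.65526408] 0.9781692837993106
['side'] [484.35538695 162.01760911   6.81166489] 0.11439941707303403
['top', 'side'] [484.38776517 161.99688312   6.78251297] 1.1000489639008286
0.1
```

View pics/fit.png

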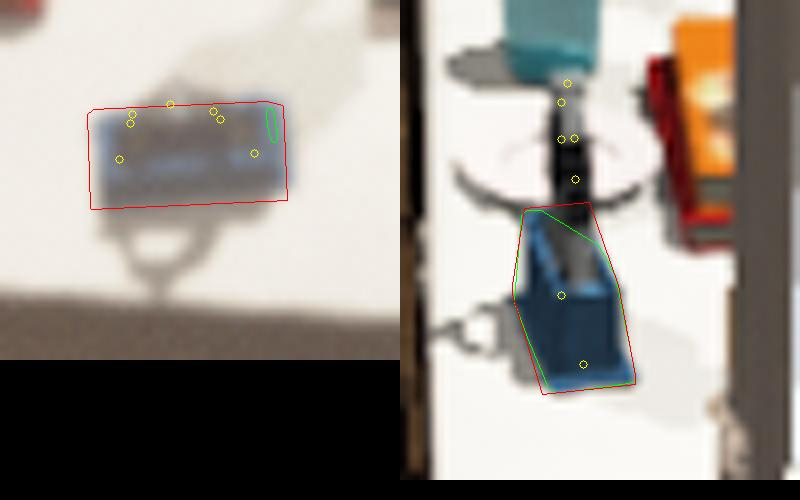

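The top mask failed because the colours there are washed out; the side fit lies well on the caddy. I'll refit the top with a looser mask and leave the tongs-occluded pixels out of the side view.

```bash
python3 - <<'E'
s=open('fit.py').read()
s=s.replace("    if n=='side': k[:14","    if n=='top': k=(c[...,0]-c[...,2])>12; k[:10*S]=0; k[28*S:]=0; k[:,:11*S]=0; k[:,38*S:]=0\n    if n=='side': k[:14")
s=s.replace("c+=1-(m&h).sum()/(m|h).sum()","""
        w=np.ones(h.shape,bool)
        if n=='side': w[:32*S,17*S:]=0
        c+=1-((m&h)*w).sum()/((m|h)*w).sum()""")
open('fit.py','w').write(s)
E
python3 fit.py
```

```text
['top'] [492.92136731 159.21952869  -4.14134815] 0.3387658876588766
['side'] [484.85705633 162.85870507   6.11516765] 0.04544824719412499
['top', 'side'] [484.81691325 160.82010459   6.14938951] 0.40183737134697806
```

View pics/fit.png

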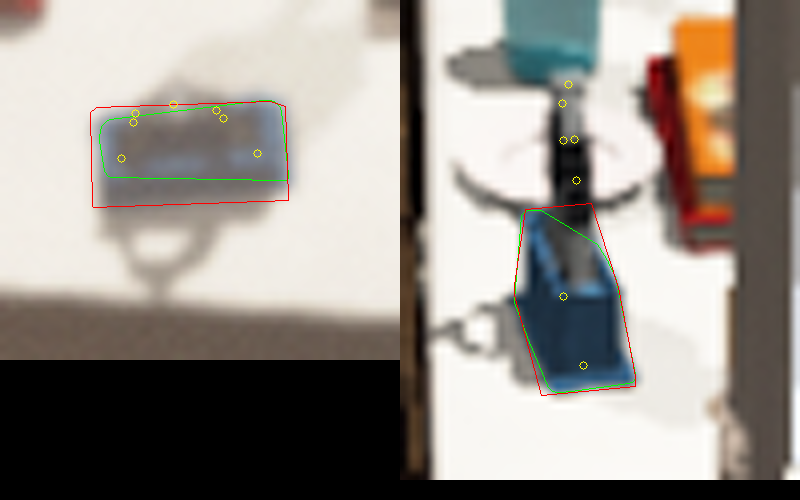

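Pose taken: caddy and tongs at about (0.4855, 0.158), yaw about +7°; pink macaron (0.502, -0.325); plate (0.488, 0.341). First I turn the tool square to the world, then travel in front of the post.

Request:
{"op": "jog_arm", "data": {
  "rows": [
    [[0,0,0,0.121],[0,0,0,0.121],[-0.03,0.023,0,0],[-0.03,0.023,0,0],[-0.03,0.023,0,0],[-0.03,0.023,0,0],[-0.03,0.023,0,0],[-0.03,0.023,0,0],[-0.03,0.023,0,0],[-0.03,0.023,0,0],[-0.03,0.023,0,0],[0,0.04,0,0],[0,0.04,0,0],[0,0.04,0,0],[0,0.04,0,0],[0,0.04,0,0],[0,0.04,0,0],[0,0.04,0,0]]
  ],
  "claw": 1
}}

```text
time_s: 2.35
tcp_pos: [0.4194, -0.1186, 0.292]
ee_rot: [[-1.0, 0.0, -0.0], [0.0, 1.0, 0.0], [0.0, 0.0, -1.0]]
wrist_force: [-0.1, 0.9, 0.4]
gripper_width: 0.999
gripper_force: 0.0
```

Request:
{"op": "jog_arm", "data": {
  "rows": [
    [[0,0.04,0,0],[0,0.04,0,0],[0,0.04,0,0],[0,0.04,0,0],[0,0.04,0,0],[0,0.04,0,0],[0,0.04,0,0],[-0.02,0,0,0],[-0.02,0,0,0],[-0.02,0,0,0],[0,0,0,-0.122],[0,0,0.02,0],[0,0,0.02,0],[0,0,0.02,0],[0,0,0,0]]
  ]
}}

```text
time_s: 4.22
tcp_pos: [0.4789, 0.1596, 0.2306]
ee_rot: [[-0.993, -0.121, -0.004], [-0.121, 0.993, -0.002], [0.004, -0.002, -1.0]]
wrist_force: [-0.6, -0.5, -0.9]
gripper_width: 0.999
gripper_force: 0.0
```

```bash
python3 - <<'E'
from h import *
s=sense(); print(s['time_s'],s['tcp_pos'],s['ee_rot'][:,1],s['wrist_force'])
o=np.zeros((560,800,3),np.uint8)
for n,u,v,w,h,x0 in(('top',265,185,50,55,0),('side',270,140,50,70,400)):
    im=snap(n,n+'1')[:,:,::-1]
    o[:h*8,x0:x0+400]=cv2.resize(im[v:v+h,u:u+w],None,fx=8,fy=8,interpolation=cv2.INTER_CUBIC)
cv2.imwrite('pics/c2.png',o)
E
```

```text
4.225 [0.47888963 0.15955275 0.2306019 ] [-0.12122677  0.99262298 -0.00191864] [-0.59097304 -0.49372998 -0.88894987]
```

View pics/c2.png

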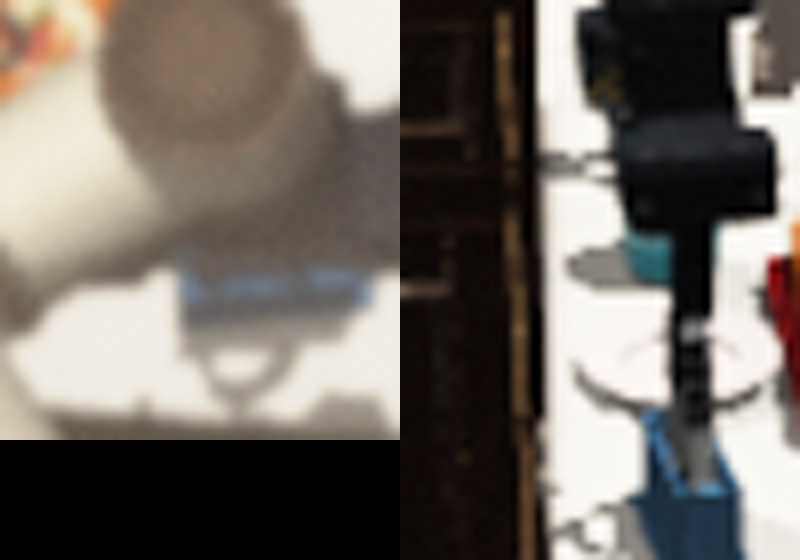

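The side view shows the near finger (crop x≈693) right in line with the hub and sleeve (crop x≈692, hub at image (306.5,181)). Now the numbers.

```bash
python3 - <<'E'
from h import *
im=cv2.imread('pics/side1.png').astype(int)
print([(v,np.array([im[v,u].sum()//3 for u in range(298,316)]).tolist()) for v in(172,175,179,181,184,187,190)])
for y in(.10,.115): print('tip',y,proj('side',[.4789-(y-.1596)*.121,y,.161]))
for p in([.4855,.158,.156],[.4855,.158,.111],[.4855+.0027,.136,.111]): print(p,proj('side',p))
print(pix2z('side',306,181,.156))
E
```

```text
[(172, [102, 88, 82, 80, 81, 59, 16, 7, 5, 5, 10, 131, 226, 242, 242, 243, 245, 220]), (175, [127, 110, 86, 77, 75, 53, 13, 8, 7, 5, 6, 175, 229, 230, 230, 217, 199, 142]), (179, [246, 246, 246, 245, 234, 147, 10, 25, 37, 37, 61, 206, 243, 242, 239, 237, 201, 106]), (181, [246, 246, 245, 237, 203, 112, 27, 99, 129, 121, 190, 232, 241, 244, 243, 242, 242, 237]), (184, [234, 243, 246, 246, 235, 150, 22, 23, 22, 21, 95, 221, 247, 231, 232, 245, 242, 242]), (187, [246, 246, 246, 246, 240, 171, 16, 25, 30, 25, 63, 215, 246, 244, 243, 237, 223, 212]), (190, [86, 105, 120, 140, 171, 137, 62, 43, 23, 21, 41, 69, 85, 85, 132, 162, 204, 230])]
tip 0.1 [306.50955968 180.92182361]
tip 0.115 [305.88020538 179.1718454 ]
[0.4855, 0.158, 0.156] [305.70182001 175.31594403]
[0.4855, 0.158, 0.111] [305.90154758 184.84976798]
[0.48819999999999997, 0.136, 0.111] [306.80376142 187.39339486]
[0.48439149 0.10872851 0.156     ]
```

Request:
{"op": "jog_arm", "data": {
  "rows": [
    [[-0.004,-0.002,0,0],[0,0,0.015,0],[0,0,0.015,0],[0,0,0.015,0],[0,0,0.015,0],[0,0,0,0]]
  ]
}}

```text
time_s: 5.08
tcp_pos: [0.4833, 0.1582, 0.1705]
ee_rot: [[-0.993, -0.121, -0.003], [-0.121, 0.993, -0.002], [0.003, -0.002, -1.0]]
wrist_force: [-0.2, 0.8, -0.3]
gripper_width: 1.002
gripper_force: 0.0
```

Request:
{"op": "jog_arm", "data": {
  "rows": [
    [[0,0,0,0],[0,0,0,0],[0,0,0,0],[0,0,0,0],[0,0,0,0],[0,0,0,0]]
  ],
  "claw": 0.48
}}

```text
time_s: 5.82
tcp_pos: [0.484, 0.1584, 0.1723]
ee_rot: [[-0.993, -0.122, -0.0], [-0.122, 0.993, -0.001], [0.0, -0.0, -1.0]]
wrist_force: [-1.1, -0.1, 0.9]
gripper_width: 0.496
gripper_force: 4.5
```

Light grip is in place (about 43 mm, 4.5 N). A little more squeeze, then lift out.

Request:
{"op": "jog_arm", "data": {
  "rows": [
    [[0,0,0,0],[0,0,0,0],[0,0,0,0],[0,0,-0.01,0],[0,0,-0.01,0],[0,0,-0.015,0],[0,0,-0.015,0],[0,0,-0.02,0],[0,0,-0.02,0],[0,0,-0.02,0],[0,0,0,0]]
  ],
  "claw": 0.46
}}

```text
time_s: 7.2
tcp_pos: [0.4847, 0.1591, 0.2845]
ee_rot: [[-0.993, -0.122, 0.004], [-0.122, 0.993, 0.003], [-0.004, 0.002, -1.0]]
wrist_force: [-0.1, 0.3, -1.0]
gripper_width: 0.461
gripper_force: 4.3
```

```bash
python3 - <<'E'
from h import *
s=sense(); print(s['time_s'],s['tcp_pos'],s['wrist_force'])
o=np.zeros((560,800,3),np.uint8)
for n,u,v,w,h,x0 in(('top',265,185,50,55,0),('side',270,140,50,70,400)):
    im=snap(n,n+'2')[:,:,::-1]
    o[:h*8,x0:x0+400]=cv2.resize(im[v:v+h,u:u+w],None,fx=8,fy=8,interpolation=cv2.INTER_CUBIC)
cv2.imwrite('pics/c3.png',o)
E
```

```text
7.2 [0.48469758 0.15905743 0.28451559] [-0.0673759   0.25045149 -1.0233369 ]
```

View pics/c3.png

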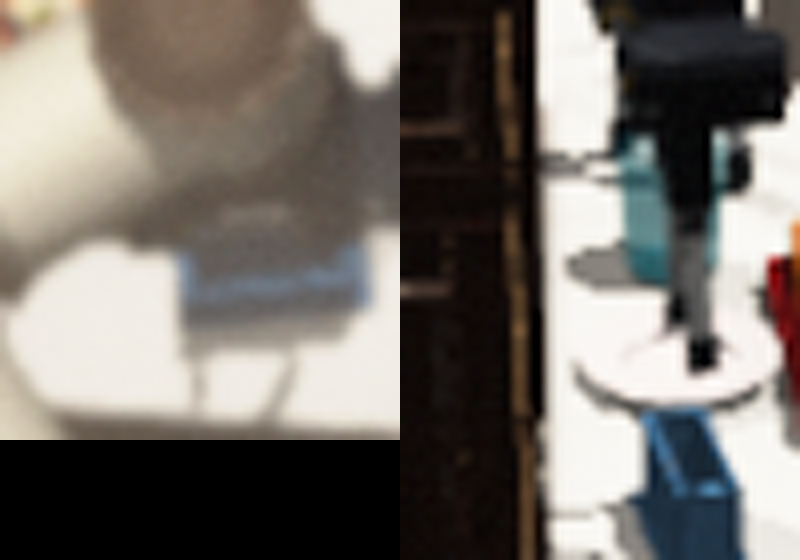

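Tongs are out and hanging upright between the fingers, pads at (703,355) and (676,312) in the crop, caddy empty. Now carry them back from the post and over to the pink macaron.

Request:
{"op": "jog_arm", "data": {
  "rows": [
    [[0,0,0,0.06],[0,0,0,0.062],[0.015,0,0,0],[0.025,0,0,0],[0.025,0,0,0],[0,-0.014,0,0],[0,-0.03,0,0],[0,-0.04,0,0],[0,-0.04,0,0],[0,-0.04,0,0],[0,-0.04,0,0],[0,-0.04,0,0],[0,-0.04,0,0],[0,-0.04,0,0],[0,-0.04,0,0],[0,-0.04,0,0],[0,-0.04,0,0],[0,-0.03,0,0],[0,-0.01,0,0]]
  ]
}}

```text
time_s: 9.68
tcp_pos: [0.4182, -0.327, 0.2815]
ee_rot: [[-1.0, 0.002, -0.001], [0.002, 1.0, 0.0], [0.001, 0.0, -1.0]]
wrist_force: [-0.5, 0.6, -0.7]
gripper_width: 0.463
gripper_force: 4.3
```

Request:
{"op": "jog_arm", "data": {
  "rows": [
    [[-0.02,0,0,0],[-0.03,0,0,0],[-0.02,0,0,0],[-0.01,0,0,0],[0,0,0.02,0],[0,0,0.02,0],[0,0,0.02,0],[0,0,0,0],[0,0,0,0]]
  ]
}}

```text
time_s: 10.8
tcp_pos: [0.4995, -0.3253, 0.2232]
ee_rot: [[-1.0, -0.001, 0.001], [-0.001, 1.0, -0.001], [-0.001, -0.001, -1.0]]
wrist_force: [0.3, -1.2, -1.3]
gripper_width: 0.463
gripper_force: 4.3
```

```bash
python3 - <<'E'
from h import *
s=sense(); print(s['time_s'],s['tcp_pos'],s['ee_rot'][:,1],s['gripper_width'],s['gripper_force'])
o=np.zeros((600,800,3),np.uint8)
for n,u,v,w,h,x0 in(('top',375,180,66,60,0),('side',285,200,66,100,400)):
    im=snap(n,n+'3')[:,:,::-1]
    o[:h*6,x0:x0+w*6]=cv2.resize(im[v:v+h,u:u+w],None,fx=6,fy=6,interpolation=cv2.INTER_CUBIC)
cv2.imwrite('pics/c4.png',o)
E
```

```text
10.8 [ 0.49948269 -0.32532125  0.22321602] [-6.06353670e-04  9.99999438e-01 -8.70134301e-04] 0.4628763216721587 4.310200579272276
```

View pics/c4.png

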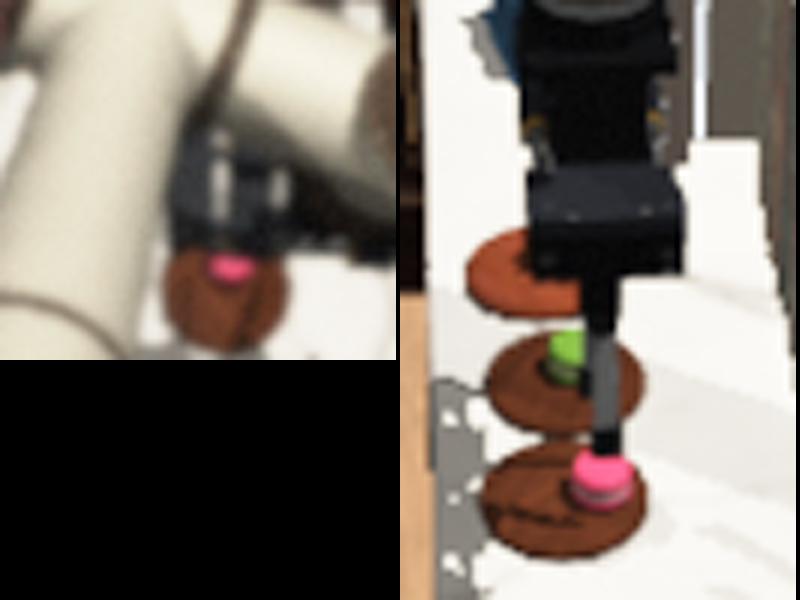

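Side view: the near pad (crop (606,440)) hangs just above the macaron (centre (603,480)), nearly lined up in x. Checking both against the calibration.

```bash
python3 - <<'E'
from h import *
im=cv2.imread('pics/side3.png'); h=cv2.cvtColor(im,cv2.COLOR_BGR2HSV)
k=cv2.inRange(h[240:300],(155,60,80),(179,255,255)); print('pink bbox',cv2.boundingRect(k))
g=im.astype(int).sum(2)//3
for v in (270,272,274,276): print(v,g[v,312:328].tolist())
print('bottom edge->',pix2z('side',318.4,284.6,.008), 'centre line x',pix2z('side',318.4,280,.019))
print('pad bottom pred',proj('side',[.4995,-.358,.057]),[proj('side',[.4995+d,-.358,.057])[0].round(1) for d in(-.009,.009)])
print('mac pred',[proj('side',p).round(1) for p in([.502,-.325,.019],[.502,-.342,.008],[.519,-.325,.019],[.485,-.325,.019],[.502,-.308,.030])])
E
```

```text
pink bbox (313, 35, 11, 10)
270 [65, 65, 69, 68, 67, 77, 81, 78, 75, 66, 165, 227, 235, 235, 234, 234]
272 [39, 51, 79, 112, 91, 26, 13, 12, 13, 45, 188, 234, 235, 234, 234, 234]
274 [68, 71, 72, 82, 65, 18, 13, 11, 13, 49, 189, 234, 234, 234, 233, 234]
276 [58, 65, 122, 162, 157, 131, 122, 125, 130, 137, 183, 225, 242, 247, 244, 241]
bottom edge-> [ 0.50144829 -0.33778843  0.008     ] centre line x [ 0.50221421 -0.32772786  0.019     ]
pad bottom pred [318.2090404  277.46412134] [np.float64(315.4), np.float64(321.0)]
mac pred [array([318.3, 279.4]), array([318.7, 285.5]), array([323.4, 279.2]), array([313.2, 279.7]), array([317.9, 273.5])]
```

```bash
python3 - <<'E'
from h import *
for z in(.055,.058,.061,.064,.067):
    print(z,'near',pix2z('side',318.9,275.4,z)[:2].round(4),'far',pix2z('side',315.5,266.2,z)[:2].round(4))
for a in(.022,.026,.030,.035): print(a,proj('side',[.502,-.325-a,.06]).round(1),proj('side',[.502,-.325+a,.06]).round(1))
E
```

```text
0.055 near [ 0.5026 -0.3461] far [ 0.4947 -0.2998]
0.058 near [ 0.5023 -0.3495] far [ 0.4945 -0.3034]
0.061 near [ 0.5021 -0.3529] far [ 0.4943 -0.3069]
0.064 near [ 0.5019 -0.3563] far [ 0.494  -0.3105]
0.067 near [ 0.5016 -0.3597] far [ 0.4938 -0.3141]
0.022 [318.7 274.4] [317.8 265.5]
0.026 [318.8 275.2] [317.7 264.8]
0.03 [318.9 276.1] [317.6 264. ]
0.035 [319.  277.1] [317.5 263. ]
```

Request:
{"op": "jog_arm", "data": {
  "rows": [
    [[0,0,0,0],[0,0,0,0],[0,0,0,0],[0,0,0,0]]
  ],
  "claw": 0.48
}}

```text
time_s: 11.4
tcp_pos: [0.4989, -0.3254, 0.2223]
ee_rot: [[-1.0, 0.0, -0.0], [0.0, 1.0, 0.0], [0.0, 0.0, -1.0]]
wrist_force: [0.4, -0.2, -1.6]
gripper_width: 0.48
gripper_force: 3.7
```

Pads straddle the macaron, with about 7 mm to spare on each side after opening slightly. Lower and close.

Request:
{"op": "jog_arm", "data": {
  "rows": [
    [[0,0.001,0.01,0],[0,0,0.01,0],[0,0,0.01,0],[0,0,0.01,0],[0,0,0,0],[0,0,0,0]]
  ]
}}

```text
time_s: 12.15
tcp_pos: [0.4992, -0.3245, 0.1824]
ee_rot: [[-1.0, 0.0, 0.0], [0.0, 1.0, -0.0], [-0.0, -0.0, -1.0]]
wrist_force: [0.3, -0.2, -0.6]
gripper_width: 0.483
gripper_force: 3.7
```

```bash
python3 - <<'E'
from h import *
s=sense(); print(s['time_s'],s['tcp_pos'],s['wrist_force'],s['gripper_width'],s['gripper_force'])
im=snap('side','side4')[:,:,::-1]
cv2.imwrite('pics/c5.png',cv2.resize(im[245:295,290:350],None,fx=10,fy=10,interpolation=cv2.INTER_CUBIC))
E
```

```text
12.15 [ 0.49919042 -0.32448116  0.18243445] [ 0.26326193 -0.21807684 -0.59436813] 0.48328870153473674 3.680235705105588
```

View pics/c5.png

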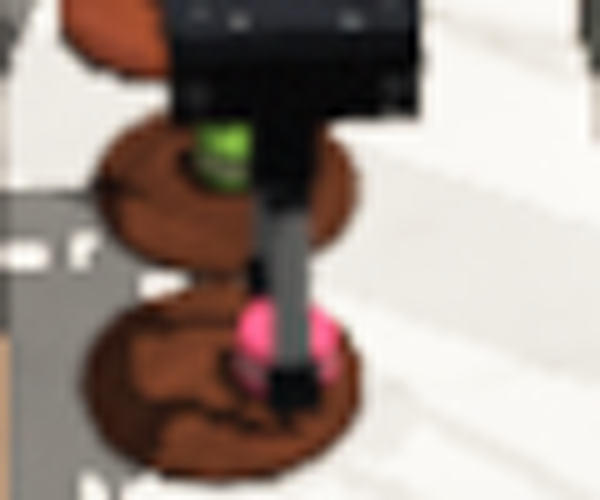

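Near pad stands in front of the macaron (294,385), far pad behind it (258,270), and the macaron lies between them. Closing and lifting.

Request:
{"op": "jog_arm", "data": {
  "rows": [
    [[0,0,0,0],[0,0,0,0],[0,0,0,0],[0,0,0,0],[0,0,0,0],[0,0,0,0],[0,0,0,0],[0,0,0,0]]
  ],
  "claw": 0
}}

```text
time_s: 13.2
tcp_pos: [0.4992, -0.3244, 0.1826]
ee_rot: [[-1.0, 0.0, 0.001], [0.0, 1.0, -0.0], [-0.001, -0.0, -1.0]]
wrist_force: [-0.2, 0.3, 3.3]
gripper_width: 0.411
gripper_force: 30.0
```

Request:
{"op": "jog_arm", "data": {
  "rows": [
    [[0,0,-0.005,0],[0,0,-0.01,0],[0,0,-0.015,0],[0,0,-0.02,0],[0,0,-0.02,0],[0,0,-0.02,0],[0,0,0,0],[0,0,0,0]]
  ]
}}

```text
time_s: 14.2
tcp_pos: [0.4986, -0.3241, 0.2718]
ee_rot: [[-1.0, 0.0, -0.001], [0.0, 1.0, 0.001], [0.001, 0.001, -1.0]]
wrist_force: [0.2, 0.1, -1.1]
gripper_width: 0.408
gripper_force: 30.0
```

```bash
python3 - <<'E'
from h import *
s=sense(); print(s['time_s'],s['tcp_pos'],s['wrist_force'],s['gripper_width'],s['gripper_force'])
im=snap('side','side5')[:,:,::-1]
cv2.imwrite('pics/c6.png',cv2.resize(im[215:295,280:360],None,fx=7,fy=7,interpolation=cv2.INTER_CUBIC))
E
```

```text
14.2 [ 0.49855999 -0.32410087  0.27178136] [ 0.17929395  0.13691595 -1.13083318] 0.407990602659863 29.997305072049762
```

View pics/c6.png

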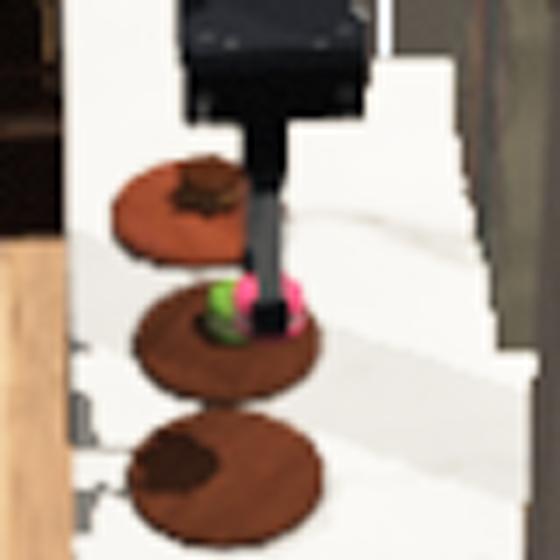

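The macaron is held between the pads at (268,310) in the crop and the coaster is empty. Carry it in front of the post to the plate.

Request:
{"op": "jog_arm", "data": {
  "rows": [
    [[0.01,0,0,0],[0.02,0,0,0],[0.025,0,0,0],[0.02,0,0,0],[0.005,0.01,0,0],[0,0.02,0,0],[0,0.03,0,0],[0,0.035,0,0],[0,0.035,0,0],[0,0.035,0,0],[0,0.035,0,0],[0,0.035,0,0],[0,0.035,0,0],[0,0.035,0,0],[0,0.035,0,0],[0,0.035,0,0],[0,0.035,0,0],[0,0.035,0,0],[0,0.035,0,0],[0,0.035,0,0]]
  ]
}}

```text
time_s: 16.75
tcp_pos: [0.4187, 0.1922, 0.2724]
ee_rot: [[-1.0, -0.001, 0.001], [-0.001, 1.0, 0.0], [-0.001, 0.0, -1.0]]
wrist_force: [0.4, 0.3, -0.2]
gripper_width: 0.409
gripper_force: 30.0
```

Request:
{"op": "jog_arm", "data": {
  "rows": [
    [[0,0.035,0,0],[0,0.035,0,0],[0,0.03,0,0],[0,0.02,0,0],[0,0.01,0,0],[0,0.005,0,0],[-0.01,0,0,0],[-0.02,0,0,0],[-0.02,0,0,0],[-0.01,0,0,0],[-0.005,0,0,0],[0,0,0,0],[0,0,0,0],[0,0,0,0]]
  ]
}}

```text
time_s: 18.5
tcp_pos: [0.4837, 0.3257, 0.2724]
ee_rot: [[-1.0, -0.0, 0.0], [-0.0, 1.0, 0.0], [-0.0, 0.0, -1.0]]
wrist_force: [0.3, -0.3, -1.1]
gripper_width: 0.411
gripper_force: 30.0
```

```bash
python3 - <<'E'
from h import *
s=sense(); print(s['time_s'],s['tcp_pos'],s['wrist_force'],s['gripper_width'],s['gripper_force'])
o=np.zeros((560,800,3),np.uint8)
for n,u,v,w,h,x0 in(('top',225,180,50,60,0),('side',275,130,50,70,400)):
    im=snap(n,n+'6')[:,:,::-1]
    o[:h*8,x0:x0+400]=cv2.resize(im[v:v+h,u:u+w],None,fx=8,fy=8,interpolation=cv2.INTER_CUBIC)
cv2.imwrite('pics/c7.png',o)
hs=cv2.cvtColor(im,cv2.COLOR_BGR2HSV); k=cv2.inRange(hs,(155,70,80),(179,255,255)); k[:130]=0;k[240:]=0;k[:,:290]=0;k[:,318:]=0
p=np.argwhere(k); print(len(p), p.mean(0), pix2z('side',p[:,1].mean(),p[:,0].mean(),.108))
for q in ([.488,.341,.007],[.488,.341,.108]): print(proj('side',q),proj('top',q))
E
```

```text
18.5 [0.48368466 0.32570038 0.27243869] [ 0.33094473 -0.27476021 -1.1264118 ] 0.41088493980316065 29.99736232112695
35 [169.37142857 308.22857143] [0.5029178  0.30591753 0.108     ]
[304.99613645 185.36742451] [256.0762092  215.19164029]
[304.56584483 166.01982569] [252.29412494 210.74201398]
```

View pics/c7.png

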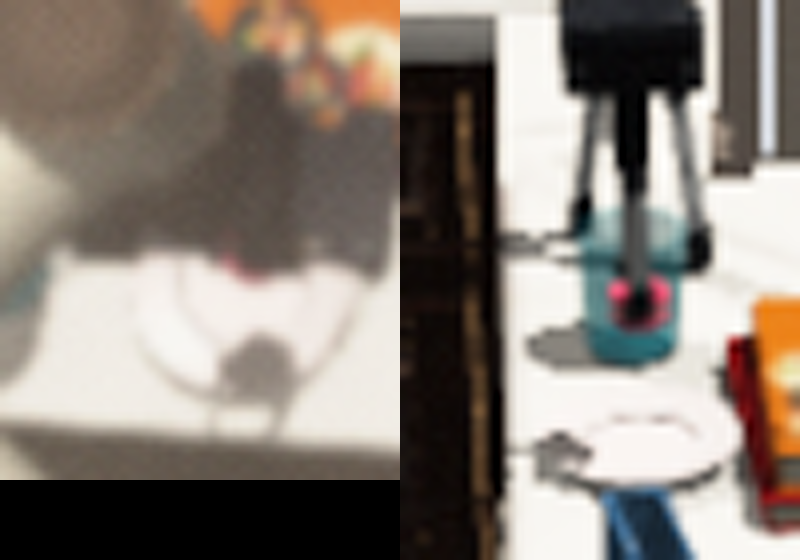

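Macaron held at side (305,167.5), tongs upright, the plate centred near (306.3,185); the big tongs are only in the background. A small correction: +5 mm in x, +13 mm in y.

Request:
{"op": "jog_arm", "data": {
  "rows": [
    [[-0.002,0.004,0,0],[-0.003,0.006,0,0],[0,0.003,0,0],[0,0,0,0],[0,0,0,0],[0,0,0,0],[0,0,0,0]]
  ]
}}

```text
time_s: 19.48
tcp_pos: [0.4891, 0.3385, 0.2723]
ee_rot: [[-1.0, 0.0, 0.0], [0.0, 1.0, 0.0], [-0.0, 0.0, -1.0]]
wrist_force: [-0.5, 0.3, -0.9]
gripper_width: 0.408
gripper_force: 30.0
```

```bash
python3 - <<'E'
from h import *
s=sense(); print(s['time_s'],s['tcp_pos'],s['wrist_force'],s['gripper_width'],s['gripper_force'])
im=snap('side','side7').astype(int)
k=(im[...,0]-im[...,1]>60)&(im[...,2]-im[...,1]>15); k[:150]=0;k[180:]=0;k[:,:298]=0;k[:,314:]=0
p=np.argwhere(k); c=(p.min(0)+p.max(0))/2; print(len(p),c,pix2z('side',c[1],c[0],.108))
print('plate',pix2z('side',306.3,185,.01),pix2z('top',256,215.5,.01))
print(finish_job())
E
```

```text
19.475 [0.4890633  0.33852973 0.27233768] [-0.54393946  0.28770645 -0.87738456] 0.4084878376839747 29.99741025259518
9 [165.  305.5] [0.49274038 0.35112195 0.108     ]
plate [0.49406339 0.33865342 0.01      ] [0.48614654 0.34068059 0.01      ]
the job is handed in; nothing more can be done
None
```

I handed the job in at about 19.5 s. The pink macaron is held in the upright tongs about 10 cm up, by my estimate within about 15 mm of the plate's centre. `finish_job()` gave no verdict, so I don't know how it was judged.

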